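Pack out a seated block under a sprung hold-down clamp and hold it for welding

TASK

Seat the stepped steel block flat and square in the welding jig's pocket, then lay slotted steel packers flat and centred on top of it, one on another, just enough that the hold-down arm, swung down, bites on them while lying nearly level instead of coming down loose on its own stop. The arm springs open, so finish while still holding it by its grip and pressing it down firmly, with its foot squeezing the packers onto the block. Leave the other things on the bench where they are.

Things in the scene. Friction and masses are not known exactly. Their poses are not given: they have to be found in the camera images.
- jig: fixed welding jig; origin at bench level under the pocket's centre, z up, +x towards the clamp column. Base plate 100 mm wide, x -55 to +155, 12 mm thick; on it a frame of walls 10 mm wide encloses the pocket 64 (x) x 48 (y) mm, open above, floor 12 mm and wall tops 22 mm above the origin. Column socket 50 x 64 mm at x = +115, top 52 mm up
- block: loose stepped steel block, about 0.4 kg; origin at the centre of its underside. Flange 60 (x) x 44 (y) x 14 mm high; centred on it a boss 44 (x) x 34 (y) x 18 mm high, 32 mm tall in all. Fits the pocket either way round (half turn); seated, its origin is 12 mm and its top 44 mm above the jig's origin
- packer1: loose slotted steel packer, one of three alike: a flat plate 50 (x) x 40 (y) x 10 mm thick, about 0.13 kg, with a slot 12 mm wide and 16 mm deep cut into the middle of its -x edge; origin at the centre of the underside of the 50 x 40 mm outline
- packer2: loose slotted steel packer, one of three alike: a flat plate 50 (x) x 40 (y) x 10 mm thick, about 0.13 kg, with a slot 12 mm wide and 16 mm deep cut into the middle of its -x edge; origin at the centre of the underside of the 50 x 40 mm outline
- packer3: loose slotted steel packer, one of three alike: a flat plate 50 (x) x 40 (y) x 10 mm thick, about 0.13 kg, with a slot 12 mm wide and 16 mm deep cut into the middle of its -x edge; origin at the centre of the underside of the 50 x 40 mm outline
- clamp: aluminium clamp column fixed in the jig's socket, set at a different height each time, same directions as the jig; it carries the arm. Origin 60 mm straight below the hinge axis and 110 mm from the jig's origin along jig +x
- hinge (a point): hinge axis of the arm, at the top of the column; the axis runs along jig y
- holddown (a joint): angle of the hold-down arm (rad): 0 = level, pointing to jig -x over the pocket, resting on its own built-in stop; grows as it swings up; about 1.75 = fully open, upright, leaning slightly back. A spring always pushes it open (about 3 N up at the grip near level): it flies open when let go. Bar 16 mm wide (y), 12 mm thick. Nearly level means below 0.135 (foot up to some 14 mm higher than at 0)
- foot (a point): lowest point of the arm's round foot (ball of 9 mm radius), 110 mm from the hinge along the arm, 24 mm below the arm's centre line. At joint 0 it hangs over the pocket's centre, 24 mm below the hinge height: about 5 to 18 mm above the seated block's bare top depending on the column's height, so one or two packers are needed
- handle (a point): centre of the black cross-grip at the arm's tip, 170 mm from the hinge: a cylinder 20 mm in diameter and 32 mm long along jig y; pinched by its two end faces from above it can turn between the fingers as the arm swings, with some friction; some 15 N downwards here makes a firm bite
- spray_can: bystander to leave alone: a tall spray can, 64 mm across and 190 mm tall; origin at the centre of its underside
- tape: bystander to leave alone: a flat roll of tape, 100 mm across and 25 mm high, lying down; origin at the centre of its underside
- wrench: bystander to leave alone: an open-ended wrench lying flat; origin at the centre of its underside
- screwdriver: bystander to leave alone: a screwdriver lying flat; origin at the centre of its underside
- sanding_block: bystander to leave alone: a cork sanding block, 110 x 60 x 35 mm; origin at the centre of its underside
- filler_jar: bystander to leave alone: a closed grey jar, 80 mm across and 65 mm tall; origin at the centre of its underside
Not all that is in view belongs to the job. What is shaped like the packer3 but purple or turquoise is not meant.

How it is judged:
By the outcome, as a careful person would: the job done as asked, in the order asked, and still so for the second after the job is handed in, while the arm keeps its last pose, push and grip.
It also fails if it takes over 72 s, if anything falls off the work surface, if the arm or the gripper's body presses on something with over 40 N, if the wrist force passes 120 N, or if a joint passes its speed limit or range.

ROBOT

A 6-joint arm with a two-finger parallel gripper is mounted at the origin on the work surface. World frame = base frame: x ahead of the robot, y to its left, z up, the work surface at z = 0. Lengths are in m, angles in rad, forces in N, time in s.
With the tool pointing down it reaches from about 0.325 to 0.85 m from the base axis. Payload 4.4 kg.
Tool frame: the origin (TCP) lies on the centre line of the jaws, within the pads' length; the fingertips stand 22 mm ahead of it and the grasp point (between the pads) lies 3 mm ahead of it; z points along the fingers, y is the line along which they close (so a half turn about z gives the same grasp; the last joint's range is limited). The gripper opens to 94 mm and grips with 3 to 60 N. Pads are 16 mm wide; open, the fingers measure 119 mm over their backs; the gripper's body (75 mm by 177 mm) begins 78 mm behind the grasp point.
Start: joints at [1.192, 0.207, 1.542, -0, 1.393, -0.15], TCP at [0.13, 0.56, 0.227] pointing down, gripper open.
Joint ranges: [-2.73, 2.73], [-0.86, 2.22], [0.23, 2.46], [-1.11, 4.25], [0.08, 2.63], [-2.82, 2.82]. Speed limits (rad/s): [2.79, 2.79, 3.14, 3.14, 3.14, 3.14].

INTERFACE

Orientations are given as a rotation vector (axis times angle).
In Python, from station import state, viewer, order gives the robot as it stands.
- The arm moves only by the tool pendant, called after "Call:" by a JSON object that holds its "fn" and its "kwargs", one argument or row to a line. Schema: {"type":"object","properties":{"deltas":{"type":"array","items":{"type":"object","properties":{"d":{"type":"array","items":{"type":"number"},"minItems":3,"maxItems":3},"rot":{"type":"array","items":{"type":"number"},"minItems":3,"maxItems":3}},"additionalProperties":false},"minItems":1,"maxItems":5},"aperture":{"type":"number"},"grip_force":{"type":"number"},"only":{"type":"string"},"quiet":{"type":"boolean"},"lines":{"type":"string"}},"required":["deltas"],"additionalProperties":false}. deltas is a list of rows, 1 to 5 of them, each an object with the fields d (a list: dx, dy, dz in m), rot (a list: a rotation vector rx, ry, rz in rad); a field left out counts as zero; each row is the pose to reach, as a shift and turn from the pose commanded when the call began, along the tool's axes at that moment; what a row does not reach only later rows make up. A row lasts 1/8 s, in which the tool goes at most 0.0625 m and 0.188 rad, less where a joint would pass 70% of its speed; a pose out of reach is approached as far as the arm can. aperture is the finger opening in m, set as the call begins (left out keeps the last). The fingers move at their own pace and stop on an object; grip_force is the grip in N (left out, the last holds). Time passes only in rows, so rows that do not move let the fingers close. The tool returns the time, the measured TCP pose, the force, the opening and the grip force at its end. only (a regular expression) keeps the lines of the reply that match it, lines (a string "A,B") keeps lines A to B, and quiet returns only ok. Input that does not fit is refused with a message, and nothing moves.
- state(): the state, without advancing time (a new reading comes with each control period).
- viewer.read_camera(name): name is "side" or "top" or "wrist"; returns a dict with "frame" (420x560x3 uint8, red, green, blue), "fovy" (degrees; the focal length in pixels is half the picture's height over the tangent of half this angle, whatever the lens; pixels are square), "cx", "cy" (the principal point, pixels), "cam_to_world" (4x4, takes a point from camera to world coordinates). Camera axes: x right, y up, looking along -z (the intrinsics and any distortion apply to the point x, -y, -z); pixel columns grow to the right and rows downward; lengths in m; the calibration is good to about 2 mm. A picture is of the moment at which its call begins. There is no depth.
- order.hand_in(): hands the job in; it is judged then, once.
The state is a dict: "clock": time; "joint_pos": joint angles; "joint_velocities": joint speeds; "effort": joint torques, N m; "tcp_pos": TCP position; "tool_rot": TCP orientation; "ft_force": force on the tool from outside, world axes, zero at the start; "wrist_torque": the same for the moment, N m; "finger_gap": finger opening in m; "grasp_force": force on a finger pad.
Only numpy, scipy, OpenCV 4.12 (cv2) and the standard library are available. Lean on these libraries where they do the work, as an engineer would, in place of code of your own. Each camera call takes 0.05 s, during which the arm holds its last target. There are 200 camera calls.

## Working session

There is one attempt and no reset: what is moved stays moved. The work goes in short steps, Python scripts to look and compute and a tool call to move; the robot and the scene stay as the last step left them, time stands still between calls to the robot, and variables do not carry over. Pictures are saved under pics/ and viewed, at most 10 in all, crops included, and the job is handed in when it is done.

```bash
ls; mkdir -p pics; cat > h.py <<'E'
import numpy as np, cv2
from station import state, viewer, order
from scipy.spatial.transform import Rotation as R
def cam(n):
    return viewer.read_camera(n)
def K(c):
    f=210/np.tan(np.radians(c['fovy'])/2); return f
def ray(c,u,v):
    f=K(c); M=np.array(c['cam_to_world']); d=M[:3,:3]@np.array([(u-c['cx'])/f,-(v-c['cy'])/f,-1]); return M[:3,3],d
def onz(c,u,v,z):
    o,d=ray(c,u,v); return o+d*(z-o[2])/d[2]
def proj(c,p):
    f=K(c); M=np.array(c['cam_to_world']); q=M[:3,:3].T@(np.array(p)-M[:3,3]); return np.array([c['cx']+f*q[0]/-q[2], c['cy']-f*q[1]/-q[2]])
def tri(rs):
    A=0;b=0
    for o,d in rs:
        d=d/np.linalg.norm(d);P=np.eye(3)-np.outer(d,d);A=A+P;b=b+P@o
    return np.linalg.solve(A,b)
def save(c,n,box=None,s=1):
    im=c['frame'][...,::-1]
    if box: im=im[box[1]:box[3],box[0]:box[2]]
    cv2.imwrite('pics/'+n,cv2.resize(im,None,fx=s,fy=s,interpolation=cv2.INTER_CUBIC))
E
python3 - <<'E'
from h import *
import pickle
s=state();print(s)
o={}
for n in ['top','side','wrist']:
    c=cam(n);o[n]=c;print(n,{k:v for k,v in c.items() if k!='frame'})
pickle.dump(o,open('c0.pkl','wb'))
save(o['top'],'top0.png',None,1.4); save(o['side'],'side0.png',None,1.4)
E
```

```text
pics
{'clock': 0.0, 'joint_pos': array([ 1.19252304e+00,  2.07397857e-01,  1.54292988e+00, -2.53748364e-05,
        1.39348994e+00, -1.50519915e-01]), 'joint_velocities': array([ 1.79379053e-03,  1.29257559e-03, -3.96521733e-05,  1.68390013e-03,
       -3.27872198e-04,  9.53601083e-04]), 'effort': array([ 9.30373353e-04, -3.70877373e+01, -2.81416494e+01,  6.99062389e-02,
        3.60838347e-02, -1.61765697e-04]), 'tcp_pos': array([0.12957941, 0.55944078, 0.22631475]), 'tool_rot': array([-0.35691087, -3.12068998,  0.00338326]), 'ft_force': array([-0.58315384,  0.31931069,  0.50072777]), 'wrist_torque': array([0.03605743, 0.03707091, 0.04764382]), 'grasp_force': 0.0, 'finger_gap': 0.0941316720488235}
top {'fovy': 57.485000922528776, 'cx': 280.56231322315443, 'cy': 209.942118075296, 'cam_to_world': array([[-0.01879517,  0.98172492, -0.1893751 ,  0.32829076],
       [-0.99981124, -0.0193872 , -0.00127409,  0.00929286],
       [-0.00492226,  0.18931541,  0.98190399,  1.13263612],
       [ 0.        ,  0.        ,  0.        ,  1.        ]])}
side {'fovy': 51.52409575716847, 'cx': 277.12877037467103, 'cy': 211.71572181325908, 'cam_to_world': array([[ 0.99856118,  0.03434737, -0.04118044,  0.48058566],
       [-0.05351305,  0.58881672, -0.80649316, -0.83513094],
       [-0.00345318,  0.80753646,  0.58980755,  0.6776014 ],
       [ 0.        ,  0.        ,  0.        ,  1.        ]])}
wrist {'fovy': 59.23771401094295, 'cx': 279.0259005700281, 'cy': 206.19822282326768, 'cam_to_world': array([[ 0.22525953, -0.94195392, -0.24895975,  0.0568012 ],
       [ 0.97429758,  0.21737733,  0.05908739,  0.57777056],
       [-0.0015394 , -0.25587088,  0.96670974,  0.38421524],
       [ 0.        ,  0.        ,  0.        ,  1.        ]])}
```

View pics/top0.png

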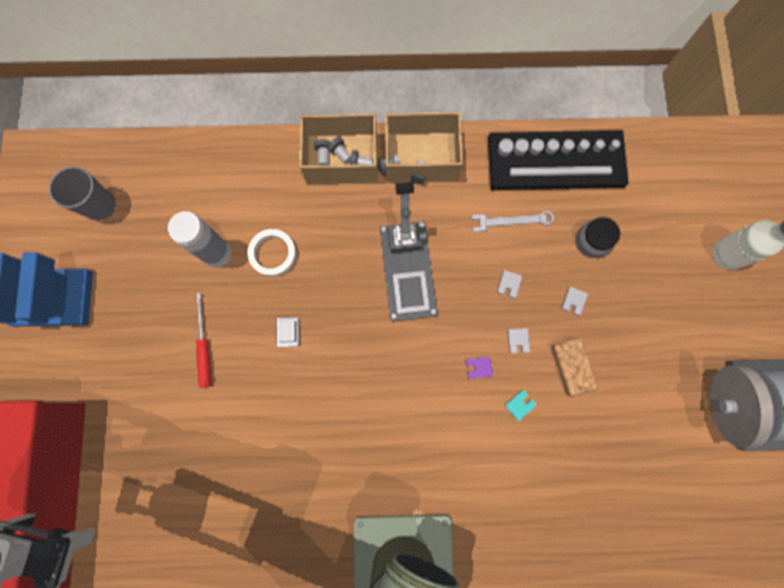

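View pics/side0.png

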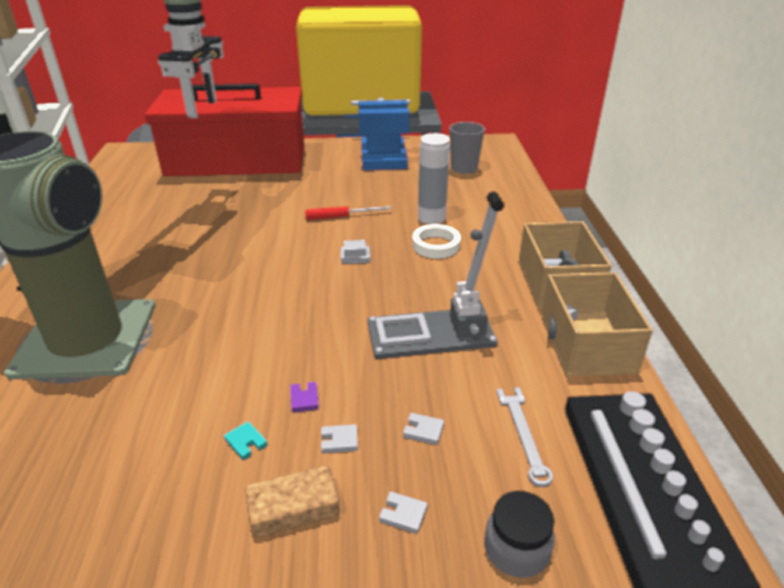

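Top view (full-resolution px = shown/1.4): stepped block at (288,332), jig pocket at (410,290), and the clamp upright at (405,200). Three steel-grey packers lie at (510,284), (575,300) and (519,340). 
Candidates for "packer": greys (510,284), (575,300), (519,340); purple (479,368) and turquoise (521,405) are decoys. I choose the greys. For "block": only the grey stepped one at (288,332), since the cork one at (575,366) is the sanding block.

```bash
python3 - <<'E'
from h import *
import pickle
o=pickle.load(open('c0.pkl','rb'));t=o['top'];sd=o['side']
for n,a,b,z in [('block',(288,332),(355,251),.03),('pA',(510,284),(424,428),.01),('pB',(575,300),(405,511),.01),('pC',(519,340),(340,438),.01),('jigpocket',(410,293),(403,329),.02),('handle',(405,180),(495,201),.25)]:
    a=np.array(a)/1.4;b=np.array(b)/1.4
    print(n,onz(t,*a,z).round(3),onz(sd,*b,z).round(3),tri([ray(t,*a),ray(sd,*b)]).round(3))
s=state();Rt=R.from_rotvec(s['tool_rot']).as_matrix();print(Rt.round(3))
M=o['wrist']['cam_to_world'];print((Rt.T@(M[:3,3]-s['tcp_pos'])).round(4),(Rt.T@M[:3,:3]).round(3))
E
```

```text
block [0.465 0.229 0.03 ] [0.468 0.209 0.03 ] [0.467 0.232 0.015]
pA [ 0.561 -0.24   0.01 ] [ 0.562 -0.245  0.01 ] [ 0.562 -0.241  0.006]
pB [ 0.524 -0.376  0.01 ] [ 0.524 -0.379  0.01 ] [ 0.524 -0.377  0.007]
pC [ 0.441 -0.252  0.01 ] [ 0.442 -0.256  0.01 ] [ 0.441 -0.253  0.006]
jigpocket [ 0.544 -0.026  0.02 ] [ 0.547 -0.032  0.02 ] [ 0.546 -0.026  0.015]
handle [ 0.701 -0.015  0.25 ] [ 0.685 -0.016  0.25 ] [ 0.692 -0.014  0.252]
[[-0.974  0.226 -0.001]
 [ 0.226  0.974 -0.002]
 [ 0.    -0.002 -1.   ]]
[ 0.0751  0.001  -0.1576] [[ 0.001  0.967  0.256]
 [ 1.    -0.    -0.   ]
 [-0.     0.256 -0.967]]
```

Call:
{"fn": "pendant", "kwargs": {
  "deltas": [
    {"d":[-0.05,-0.031,0]},
    {"d":[-0.1,-0.062,0]},
    {"d":[-0.15,-0.093,0]},
    {"d":[-0.2,-0.124,0.01]},
    {"d":[-0.25,-0.155,0.02]}
  ],
  "aperture": 0.094
}}

```text
clock: 0.78
tcp_pos: [0.3394, 0.3512, 0.2072]
tool_rot: [0.357, 3.121, 0.001]
ft_force: [0.4, 0.6, -0.4]
finger_gap: 0.0939
grasp_force: 0.0
```

Call:
{"fn": "pendant", "kwargs": {
  "deltas": [
    {"d":[-0.05,-0.03,0]},
    {"d":[-0.1,-0.06,0]},
    {"d":[-0.15,-0.09,0.01]},
    {"d":[-0.153,-0.09,0.01]},
    {"d":[-0.153,-0.09,0.01]}
  ]
}}

```text
clock: 1.4
tcp_pos: [0.4667, 0.2305, 0.197]
tool_rot: [-0.358, -3.12, -0.0]
ft_force: [-0.0, -1.4, -0.3]
finger_gap: 0.094
grasp_force: 0.0
```

```bash
python3 - <<'E'
from h import *
import pickle
c=cam('wrist');pickle.dump(c,open('wb1.pkl','wb'));save(c,'wb1.png');print(state()['tcp_pos'])
E
```

```text
[0.4663081  0.23109561 0.19725584]
```

View pics/wb1.png

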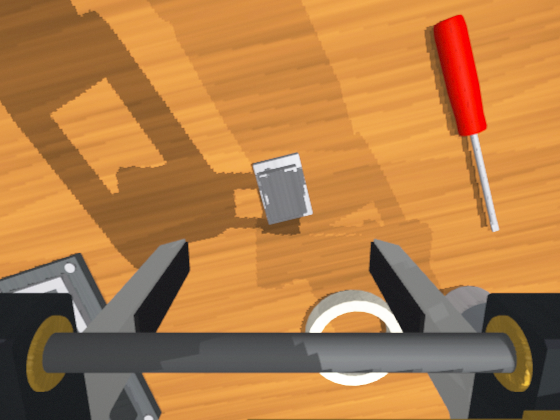

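Wrist view: the block, partly in shadow, spans px (252–312, 153–225) with its long side vertical, and it is the stepped grey one. I'll fit its pose by silhouette.

```bash
cat >> h.py <<'E'
from scipy.optimize import minimize
def box(x,y,z0,z1,cx=0): return [(np.array([[-x/2,-y/2],[x/2,-y/2],[x/2,y/2],[-x/2,y/2]])+[cx,0],z0,z1)]
BLOCK=box(.06,.044,0,.014)+box(.044,.034,.014,.032)
PACK=[(np.array([[-.025,-.02],[.025,-.02],[.025,.02],[-.025,.02],[-.025,.006],[-.009,.006],[-.009,-.006],[-.025,-.006]]),0,.01)]
S=4
def render(c,model,p,z,roi):
    x,y,a=p;u0,v0,u1,v1=roi;m=np.zeros(((v1-v0)*S,(u1-u0)*S),np.uint8)
    Rz=np.array([[np.cos(a),-np.sin(a)],[np.sin(a),np.cos(a)]])
    def f(P): 
        q=[(proj(c,p3)-[u0,v0]+.5)*S*16-8 for p3 in P]; cv2.fillPoly(m,[np.round(q).astype(np.int32)],1,shift=4)
    for poly,z0,z1 in model:
        w=poly@Rz.T+[x,y];B=np.c_[w,np.full(len(w),z+z0)];T=np.c_[w,np.full(len(w),z+z1)]
        f(B);f(T)
        for i in range(len(w)): 
            j=(i+1)%len(w); f(np.array([B[i],B[j],T[j],T[i]]))
    return cv2.resize(m.astype(np.float32),None,fx=1/S,fy=1/S,interpolation=cv2.INTER_AREA)
def greymask(c,roi,sat=70):
    u0,v0,u1,v1=roi;hsv=cv2.cvtColor(c['frame'],cv2.COLOR_RGB2HSV)[v0:v1,u0:u1]
    m=(hsv[...,1]<sat).astype(np.uint8)
    n,l,st,ce=cv2.connectedComponentsWithStats(m)
    if n<2: return m.astype(np.float32)
    k=1+np.argmax(st[1:,4]); return (l==k).astype(np.float32)
def fit(cs,model,p0,freez=False,r=.05,sat=70,zh=0):
    rois=[]
    for c in cs:
        q=proj(c,[p0[0],p0[1],zh+.01]);d=np.linalg.norm(proj(c,[p0[0]+r,p0[1],zh+.01])-q)
        rois.append([int(max(0,q[0]-d)),int(max(0,q[1]-d)),int(min(560,q[0]+d)),int(min(420,q[1]+d))])
    ms=[greymask(c,ro,sat) for c,ro in zip(cs,rois)]
    def cost(v):
        z=v[3]/100 if freez else zh
        return sum(np.abs(render(c,model,(v[0]/100,v[1]/100,v[2]/10),z,ro)-m).sum()/m.sum() for c,ro,m in zip(cs,rois,ms))/len(cs)
    best=None
    for da in (0,.25,-.25):
        v0=[p0[0]*100,p0[1]*100,(p0[2]+da)*10]+([zh*100] if freez else [])
        sim=np.vstack([v0]+[np.array(v0)+np.eye(len(v0))[i]*.8 for i in range(len(v0))])
        r_=minimize(cost,v0,method='Nelder-Mead',options=dict(initial_simplex=sim,xatol=2e-3,fatol=1e-5,maxiter=400))
        if best is None or r_.fun<best.fun: best=r_
    v=best.x; return np.array([v[0]/100,v[1]/100,v[2]/10]+([v[3]/100] if freez else [])),best.fun,ms
E
python3 - <<'E'
from h import *
import pickle,time
o=pickle.load(open('c0.pkl','rb'));w=pickle.load(open('wb1.pkl','rb'))
t0=time.time()
for n,cs,fz in [('wrist',[w],False),('top',[o['top']],False),('side',[o['side']],False),('wrist+side free z',[w,o['side']],True)]:
    p,e,ms=fit(cs,BLOCK,[.466,.229,0.],fz);print(n,p.round(4),round(e,3),[int(m.sum()) for m in ms])
for n,q in [('A',(.561,-.24)),('B',(.524,-.376)),('C',(.441,-.253))]:
    for cs,fz in [([o['top']],False),([o['side']],False),([o['top'],o['side']],True)]:
        b=min((fit(cs,PACK,[*q,a],fz) for a in (0,1.57,3.14,-1.57)),key=lambda r:r[1]);print(n,b[0].round(4),round(b[1],3))
print(time.time()-t0)
E
```

```text
wrist [0.4669 0.2355 0.0257] 0.024 [2962]
top [0.4687 0.2344 0.0122] 0.063 [351]
side [0.4666 0.2335 0.071 ] 0.073 [320]
wrist+side free z [ 0.4669  0.2355  0.0177 -0.0006] 0.054 [2962, 320]
A [ 0.5636 -0.2393 -0.3511] 0.077
A [ 0.5611 -0.2396 -0.3618] 0.054
A [ 5.620e-01 -2.395e-01 -3.332e-01 -4.000e-04] 0.089
B [ 0.5236 -0.3752 -0.4127] 0.075
B [ 0.5214 -0.3758 -0.4085] 0.044
B [ 5.223e-01 -3.756e-01 -4.220e-01 -3.000e-04] 0.078
C [ 0.4413 -0.2513  0.0324] 0.08
C [ 0.4392 -0.2517 -0.0139] 0.061
C [ 4.403e-01 -2.516e-01  2.280e-02  3.000e-04] 0.086
8.253016710281372
```

Call:
{"fn": "pendant", "kwargs": {
  "deltas": [
    {"d":[-0.022,-0.046,0],"rot":[0,0,-0.06]},
    {"d":[-0.044,-0.093,-0.01],"rot":[0,0,-0.12]},
    {"d":[-0.066,-0.14,-0.02],"rot":[0,0,-0.18]},
    {"d":[-0.088,-0.186,-0.02],"rot":[0,0,-0.25]},
    {"d":[-0.109,-0.232,-0.02],"rot":[0,0,-0.25]}
  ]
}}

```text
clock: 2.08
tcp_pos: [0.5209, -0.0196, 0.2181]
tool_rot: [-0.041, 3.14, 0.0]
ft_force: [1.2, -0.1, -1.3]
finger_gap: 0.0941
grasp_force: 0.0
```

Call:
{"fn": "pendant", "kwargs": {
  "deltas": [
    {},
    {}
  ]
}}

```text
clock: 2.33
tcp_pos: [0.5204, -0.0185, 0.2175]
tool_rot: [0.037, -3.141, -0.001]
ft_force: [-0.2, 0.5, 1.0]
finger_gap: 0.0938
grasp_force: 0.0
```

```bash
python3 - <<'E'
from h import *
import pickle
c=cam('wrist');pickle.dump(c,open('wj1.pkl','wb'));save(c,'wj1.png')
E
```

```text
(no output)
```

View pics/wj1.png

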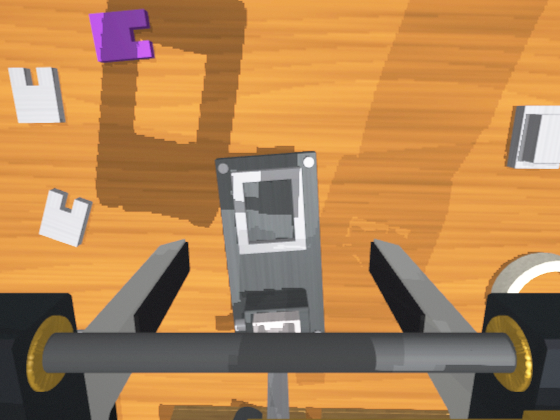

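Wrist view: jig base plate corners at (217,159) and (316,152), pocket frame about (232–306, 167–254), packers at (65,217) and (37,95), block at the right (533,137). Now I'll fit the jig.

```bash
python3 - <<'E'
from h import *
import pickle
o=pickle.load(open('c0.pkl','rb'));w=pickle.load(open('wj1.pkl','rb'))
# base plate + frame silhouette, ROI limited
roi=[195,140,345,285]
g=cv2.cvtColor(w['frame'],cv2.COLOR_RGB2HSV)[roi[1]:roi[3],roi[0]:roi[2]]
m=(g[...,1]<70).astype(np.float32)
M=box(.21,.1,0,.012,.05)+box(.084,.068,.012,.022)
def cost(v,z=0): return np.abs(render(w,M,(v[0]/100,v[1]/100,v[2]/10),z,roi)-m).sum()/m.sum()
v0=np.array([54.5,-2.6,.6]);r=minimize(cost,v0,method='Nelder-Mead',options=dict(initial_simplex=np.vstack([v0,v0+np.eye(3)*.6]),xatol=2e-3,fatol=1e-5))
print('sil',r.x*[.01,.01,.1],r.fun)
# bright frame: outer edges, by hull->quad
b=((g[...,2]>150)&(g[...,1]<70)).astype(np.uint8)
n,l,st,ce=cv2.connectedComponentsWithStats(b);k=1+np.argmax(st[1:,4])
h=cv2.convexHull(np.argwhere(l==k)[:,::-1].astype(np.int32)).reshape(-1,1,2)
q=cv2.approxPolyDP(h,5,True)[:,0]+np.array(roi[:2]);print(q.tolist())
W=np.array([onz(w,*x,.022)[:2] for x in q]);print(W.round(4),W.mean(0))
# overlay
im=w['frame'][...,::-1].copy();im=cv2.resize(im,None,fx=4,fy=4,interpolation=cv2.INTER_CUBIC)
x,y,a=r.x*[.01,.01,.1]
Rz=np.array([[np.cos(a),-np.sin(a)],[np.sin(a),np.cos(a)]])
for sx,sy,cx,z in [(.084,.068,0,.022),(.064,.048,0,.022),(.064,.048,0,.012),(.21,.1,.05,.012),(.05,.064,.115,.052)]:
    P=box(sx,sy,0,0,cx)[0][0]@Rz.T+[x,y]
    cv2.polylines(im,[np.array([(proj(w,[*p,z])+.5)*4 for p in P]).astype(np.int32)],True,(0,255,0),1)
cv2.imwrite('pics/jo.png',im[580:1180,760:1400])
for n,p0 in [('A',(.562,-.2395,-.35)),('C',(.44,-.2515,.02))]:
    for fz in ([w],False),([w,o['side']],True):
        p,e,_=fit(fz[0],PACK,p0,fz[1]);print(n,p.round(4),round(e,3))
pickle.dump(r.x*[.01,.01,.1],open('jig.pkl','wb'))
E
```

```text
sil [ 0.54599903 -0.02636762  0.09788916] 0.009665357880294323
[[315, 153], [317, 195], [306, 249], [240, 254], [231, 173]]
[[ 0.4859  0.0166]
 [ 0.5269  0.0205]
 [ 0.5837  0.0122]
 [ 0.5908 -0.0552]
 [ 0.5071 -0.0636]] [ 0.53889442 -0.01390114]
A [ 0.5612 -0.2393 -0.3518] 0.03
A [ 5.612e-01 -2.395e-01 -3.525e-01 -3.000e-04] 0.044
C [ 0.4394 -0.2512  0.0386] 0.024
C [ 4.395e-01 -2.513e-01  3.390e-02 -2.000e-04] 0.048
```

View pics/jo.png

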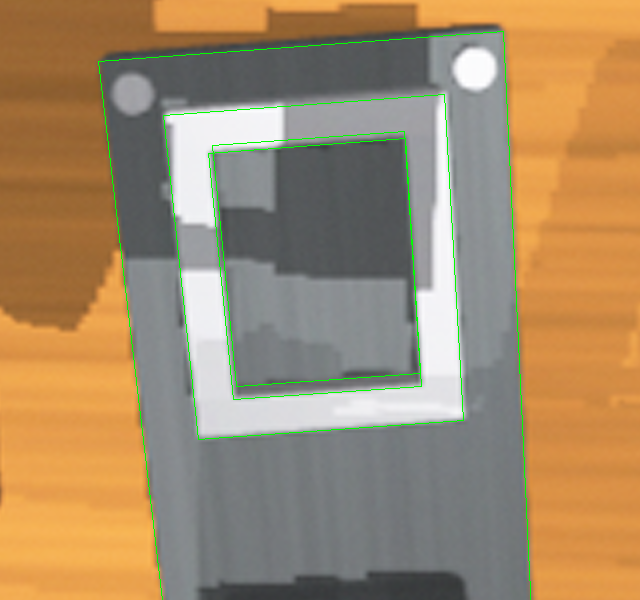

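Jig fitted at (0.546, −0.0264), yaw 0.098, and the overlay agrees within about 1 mm. Next, hinge height from the top and side crops.

```bash
python3 - <<'E'
from h import *
import pickle
o=pickle.load(open('c0.pkl','rb'))
a=o['side']['frame'][130:250,300:370,::-1];b=o['top']['frame'][105:225,255:325,::-1]
im=np.hstack([cv2.resize(x,None,fx=5,fy=5,interpolation=cv2.INTER_CUBIC) for x in (a,b)]);cv2.imwrite('pics/cl.png',im)
E
```

```text
(no output)
```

View pics/cl.png

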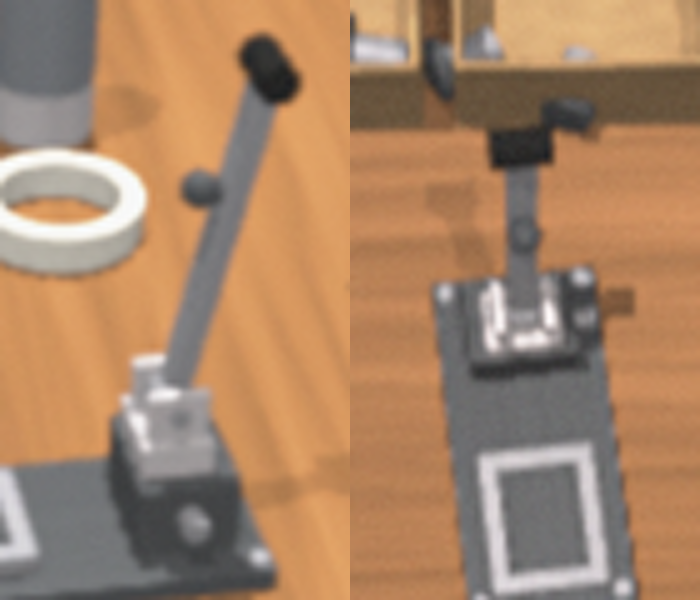

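Side crop: grip at (269,68), ball at (201,188). Top crop: grip at (521,149), ball at (523,236).

```bash
python3 - <<'E'
from h import *
import pickle
from scipy.optimize import least_squares
o=pickle.load(open('c0.pkl','rb'));x,y,a=pickle.load(open('jig.pkl','rb'))
e=np.array([np.cos(a),np.sin(a),0])
H=lambda h:np.array([x,y,h])+.11*e
def pts(h,t):
    d=-np.cos(t)*e+np.array([0,0,np.sin(t)]);n=-np.sin(t)*e-np.array([0,0,np.cos(t)])
    return H(h)+.17*d,H(h)+.11*d+.015*n
obs={'side':[(353.4,143.2),(339.8,167.2)],'top':[(288.8,134.4),(289.2,151.8)]}
def res(v,names,fo):
    r=[]
    for k in names:
        for i,p in enumerate(pts(v[0],v[1])): r+=list(proj(o[k],p)+np.array(v[2+2*fo*(k=='top'):][:2] if fo is not None else [0,0])-obs[k][i])
    return r
for names in (['side'],['top'],['side','top']):
    r=least_squares(res,[.08,1.75],args=(names,None),x_scale=.01);print(names,r.x,np.round(r.fun,1))
# relative to pocket corners of frame in the side view: calibration offset check
r=least_squares(res,[.08,1.75,0,0,0,0],args=(['side','top'],1),x_scale=[.01,.1,1,1,1,1]);print(r.x)
print(pts(*r.x[:2]))
E
```

```text
['side'] [0.08210026 1.74976475] [ 0.1  0.  -0.1 -0. ]
['top'] [0.0871363  1.74126969] [-0.1 -0.1  0.3  0.1]
['side', 'top'] [0.08223957 1.75172066] [ 0.2 -0.  -0.  -0.1 -0.2  0.1  0.2  0.3]
[ 0.07978893  1.74075183  0.67513325 -0.92468231 -0.05133081 -1.09760388]
(array([ 0.68408832, -0.01280683,  0.24733962]), array([ 0.65927548, -0.01524353,  0.19074116]))
```

Hinge height ≈ 0.082, so the foot hangs about 14 mm above the bare block. Two packers are needed, A and C. Now I'll fetch the block.

Call:
{"fn": "pendant", "kwargs": {
  "deltas": [
    {"d":[0.01,0.052,0]},
    {"d":[0.02,0.104,0.01]},
    {"d":[0.03,0.156,0.02]},
    {"d":[0.04,0.208,0.03]},
    {"d":[0.0475,0.2552,0.04]}
  ]
}}

```text
clock: 3.0
tcp_pos: [0.4658, 0.2375, 0.1774]
tool_rot: [-0.041, 3.141, 0.001]
ft_force: [0.4, -0.7, -0.5]
finger_gap: 0.0943
grasp_force: 0.0
```

Call:
{"fn": "pendant", "kwargs": {
  "deltas": [
    {"d":[0,0,0.05]},
    {"d":[0,0,0.1]},
    {"d":[0,0,0.13]},
    {"d":[0,0,0.13]}
  ]
}}

```text
clock: 3.5
tcp_pos: [0.4639, 0.2347, 0.0449]
tool_rot: [0.039, -3.135, 0.003]
ft_force: [0.3, -0.2, 0.6]
finger_gap: 0.0941
grasp_force: 0.0
```

```bash
python3 - <<'E'
from h import *
s=state();print(s['tcp_pos'],s['tool_rot'])
c=cam('wrist');print(fit([c],BLOCK,[.4669,.2355,.026])[:2])
E
```

```text
[0.46394805 0.23468086 0.04494931] [ 3.93642140e-02 -3.13471731e+00  2.67270675e-03]
(array([0.46740618, 0.23537176, 0.01943651]), np.float64(0.01865566521883011))
```

Call:
{"fn": "pendant", "kwargs": {
  "deltas": [
    {"d":[-0.003,0.0005,0.0065]},
    {"d":[-0.003,0.0005,0.0065]}
  ]
}}

```text
clock: 3.8
tcp_pos: [0.4719, 0.2351, 0.0422]
tool_rot: [-0.035, 3.139, 0.001]
ft_force: [0.6, -0.5, 0.5]
finger_gap: 0.094
grasp_force: 0.0
```

Call:
{"fn": "pendant", "kwargs": {
  "deltas": [
    {},
    {},
    {},
    {},
    {}
  ],
  "aperture": 0.02,
  "grip_force": 40
}}

```text
clock: 4.42
tcp_pos: [0.4707, 0.2344, 0.0409]
tool_rot: [0.035, -3.141, 0.0]
ft_force: [0.4, -0.0, -0.1]
finger_gap: 0.0475
grasp_force: 0.0
```

Call:
{"fn": "pendant", "kwargs": {
  "deltas": [
    {"d":[0.0035,0,0.002]},
    {"d":[0.0035,0,0.002]},
    {"d":[0.0035,0,0.002]},
    {"d":[0.0035,0,0.002]},
    {"d":[0.0035,0,0.002]}
  ],
  "aperture": 0.02,
  "grip_force": 40
}}

```text
clock: 5.05
tcp_pos: [0.4666, 0.2342, 0.0385]
tool_rot: [0.035, -3.14, 0.0]
ft_force: [-1.4, 0.0, -2.0]
finger_gap: 0.0334
grasp_force: 40.0
```

```bash
python3 - <<'E'
from h import *
for i in range(3):
    s=state();print(s['tcp_pos'],s['tool_rot'],s['finger_gap'],s['grasp_force']);cam('wrist')
E
```

```text
[0.46661597 0.23423842 0.03854193] [ 3.46812355e-02 -3.14004589e+00  4.99979478e-04] 0.03343409385036349 39.99621033668518
[0.46676952 0.23427086 0.03854523] [ 3.47740195e-02 -3.14041231e+00  4.05380553e-04] 0.0335746823860109 39.995736479759216
[0.46687923 0.23433232 0.03853257] [ 3.48314886e-02 -3.14069272e+00  2.33259101e-04] 0.033429719570305536 39.995157122612
```

Call:
{"fn": "pendant", "kwargs": {
  "deltas": [
    {"d":[0,0,-0.03]},
    {"d":[0,0,-0.06]}
  ]
}}

```text
clock: 5.45
tcp_pos: [0.4667, 0.2342, 0.0987]
tool_rot: [0.035, -3.14, 0.0]
ft_force: [0.5, -1.3, -3.4]
finger_gap: 0.0335
grasp_force: 40.0
```

Call:
{"fn": "pendant", "kwargs": {
  "deltas": [
    {"d":[-0.0147,-0.0525,0],"rot":[0,0,-0.015]},
    {"d":[-0.0294,-0.105,0],"rot":[0,0,-0.03]},
    {"d":[-0.044,-0.1575,0],"rot":[0,0,-0.045]},
    {"d":[-0.0587,-0.21,0],"rot":[0,0,-0.06]},
    {"d":[-0.0734,-0.2624,0],"rot":[0,0,-0.076]}
  ]
}}

```text
clock: 6.08
tcp_pos: [0.5468, -0.028, 0.0986]
tool_rot: [-0.155, 3.137, 0.0]
ft_force: [0.4, 0.6, -3.7]
finger_gap: 0.034
grasp_force: 40.0
```

Call:
{"fn": "pendant", "kwargs": {
  "deltas": [
    {},
    {},
    {}
  ]
}}

```text
clock: 6.45
tcp_pos: [0.5457, -0.025, 0.0984]
tool_rot: [0.156, -3.137, -0.001]
ft_force: [-0.2, -0.3, -4.8]
finger_gap: 0.0335
grasp_force: 40.0
```

```bash
python3 - <<'E'
from h import *
import pickle
x,y,a=pickle.load(open('jig.pkl','rb'))
c=cam('wrist');s=state();r=s['tool_rot'];print(s['tcp_pos'],r,2*np.arctan2(r[0],-r[1]) if r[1]<0 else 2*np.arctan2(-r[0],r[1]),s['grasp_force'])
Rt=R.from_rotvec(r).as_matrix();print(Rt[:,:2].round(4).tolist(), (Rt.T@(np.array([x,y,.0505])-s['tcp_pos'])).round(4),'jig yaw',a)
save(c,'held.png')
E
```

```text
[ 0.54584944 -0.02491746  0.0985892 ] [ 1.56952197e-01 -3.13686358e+00 -7.42619555e-04] 0.09998612575388802 39.9947065114975
[[-0.995, -0.0998], [-0.0998, 0.995], [0.0008, 0.0005]] [-0.     -0.0015  0.0481] jig yaw 0.09788915558951194
```

View pics/held.png

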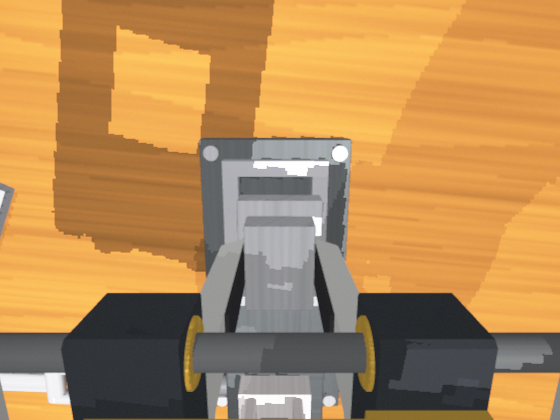

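Held view: flange centre at px x≈279.5, pocket/jig centre at about 275.5, so I need about 2.7 mm along −tool y.

Call:
{"fn": "pendant", "kwargs": {
  "deltas": [
    {"d":[0,-0.0027,0.015],"rot":[0,0,0.002]},
    {"d":[0,-0.0027,0.03],"rot":[0,0,0.002]},
    {"d":[0,-0.0027,0.034],"rot":[0,0,0.002]},
    {"d":[0,-0.0027,0.034],"rot":[0,0,0.002]},
    {"d":[0,-0.0027,0.034],"rot":[0,0,0.002]}
  ]
}}

```text
clock: 7.12
tcp_pos: [0.5472, -0.0291, 0.0653]
tool_rot: [-0.151, 3.137, -0.0]
ft_force: [-0.2, 0.3, -3.6]
finger_gap: 0.0335
grasp_force: 40.0
```

```bash
python3 - <<'E'
from h import *
c=cam('wrist');s=state();print(s['tcp_pos'],s['ft_force'])
save(c,'held2.png',(200,120,360,320),3)
E
```

```text
[ 0.54728136 -0.02911161  0.06544022] [-1.03186629 -0.02783451 -4.49767125]
```

View pics/held2.png

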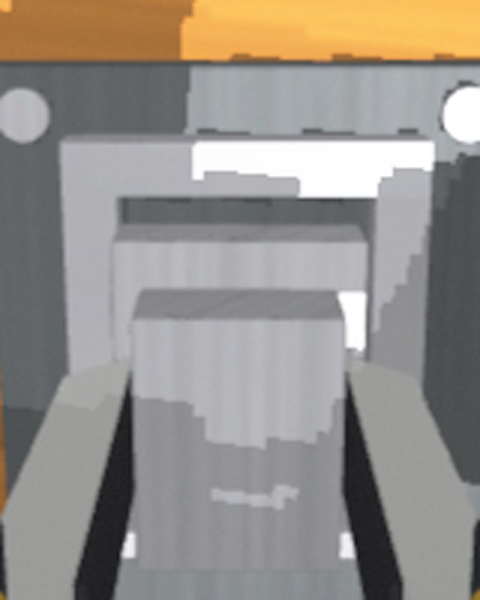

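Call:
{"fn": "pendant", "kwargs": {
  "deltas": [
    {"d":[0.0011,0.0016,0]},
    {"d":[0.0011,0.0016,0]},
    {"d":[0.0011,0.0016,0]}
  ]
}}

```text
clock: 7.55
tcp_pos: [0.5456, -0.0275, 0.0651]
tool_rot: [-0.151, 3.138, -0.0]
ft_force: [0.6, -0.7, -5.1]
finger_gap: 0.0335
grasp_force: 40.0
```

```bash
python3 - <<'E'
from h import *
import pickle
jx,jy,a=pickle.load(open('jig.pkl','rb'))
c=cam('wrist');s=state();print(s['tcp_pos'],s['tool_rot'])
g=cv2.cvtColor(c['frame'],cv2.COLOR_RGB2GRAY).astype(float)
J=lambda p:(np.array([[np.cos(a),np.sin(a)],[-np.sin(a),np.cos(a)]])@(p[:2]-[jx,jy])).round(4)
zt=s['tcp_pos'][2]-.0385
# column profile at u 262..275
col=g[160:215,255:262].mean(1);d=np.diff(col);print([(160+i+.5,round(d[i])) for i in range(len(d)) if abs(d[i])>12])
for v,z,n in [(200,zt+.014,'fl top'),(196,zt,'fl bot'),(186,.022,'wall in'),(166.5,.022,'wall out')]: print(n,v,J(onz(c,259,v,z)))
row=g[202,225:340];d=np.diff(row);print([(225+i+.5,round(d[i])) for i in range(len(d)) if abs(d[i])>12])
row=g[176,205:350];d=np.diff(row);print([(205+i+.5,round(d[i])) for i in range(len(d)) if abs(d[i])>12])
E
```

```text
[ 0.54552178 -0.0275087   0.06507949] [-1.51088700e-01  3.13773667e+00 -1.20024756e-04]
[(161.5, 14), (169.5, 28), (170.5, 16), (186.5, -12), (187.5, -46), (188.5, -33), (194.5, 22), (199.5, 13), (200.5, 31)]
fl top 200 [-0.0302 -0.0099]
fl bot 196 [-0.029  -0.0106]
wall in 186 [-0.0336 -0.0108]
wall out 166.5 [-0.0445 -0.0106]
[(234.5, -15), (236.5, 13), (321.5, -21), (323.5, 19), (336.5, -14), (337.5, -20), (338.5, -20)]
[(215.5, 20), (216.5, 38), (217.5, 19), (260.5, 57), (261.5, 16), (330.5, -16), (331.5, -55), (339.5, -26), (340.5, -48)]
```

Call:
{"fn": "pendant", "kwargs": {
  "deltas": [
    {"d":[0,0,0.005]},
    {"d":[0,0,0.01]},
    {"d":[0,0,0.0145]},
    {"d":[0,0,0.016]},
    {"d":[0,0,0.016]}
  ]
}}

```text
clock: 8.22
tcp_pos: [0.5453, -0.0274, 0.0505]
tool_rot: [0.151, -3.137, -0.0]
ft_force: [-5.2, 0.5, 8.3]
finger_gap: 0.0334
grasp_force: 40.0
```

Call:
{"fn": "pendant", "kwargs": {
  "deltas": [
    {"d":[0,0,-0.001]},
    {"d":[0,0,-0.001]},
    {"d":[0,0,-0.001]}
  ],
  "aperture": 0.06
}}

```text
clock: 8.6
tcp_pos: [0.5458, -0.0276, 0.0501]
tool_rot: [-0.151, 3.137, -0.0]
ft_force: [0.8, 1.1, 0.1]
finger_gap: 0.0586
grasp_force: 0.0
```

Call:
{"fn": "pendant", "kwargs": {
  "deltas": [
    {"d":[0,0,-0.04]},
    {"d":[0,0,-0.1]},
    {"d":[0,0,-0.1]},
    {"d":[0,0,-0.1]}
  ]
}}

```text
clock: 9.1
tcp_pos: [0.5453, -0.0274, 0.1497]
tool_rot: [0.151, -3.138, -0.0]
ft_force: [0.1, -0.2, -0.4]
finger_gap: 0.0598
grasp_force: 0.0
```

```bash
python3 - <<'E'
from h import *
import pickle
jx,jy,a=pickle.load(open('jig.pkl','rb'))
c=cam('wrist');s=state();print(s['tcp_pos'],s['tool_rot'])
save(c,'seat.png',(180,110,380,300),3)
pickle.dump(c,open('seat.pkl','wb'))
E
```

```text
[ 0.54442591 -0.02727337  0.14861577] [ 1.50952477e-01 -3.13558027e+00 -9.82132391e-04]
```

View pics/seat.png

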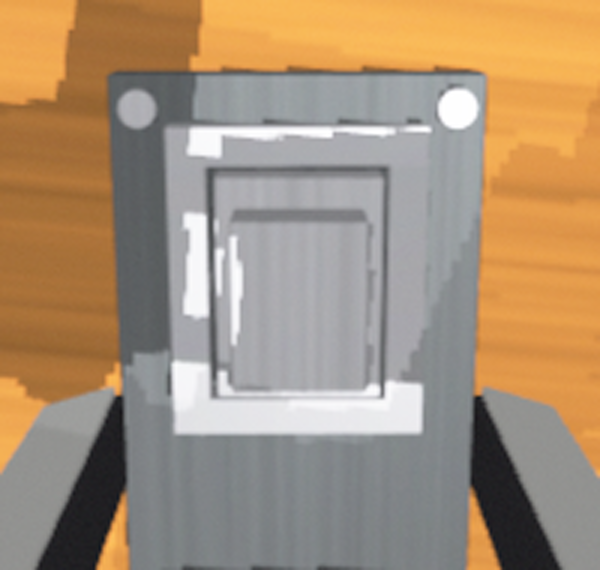

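The block sits in the pocket with an even gap all round (dark outline at crop 208–390 × 168–398). On to packer C.

Call:
{"fn": "pendant", "kwargs": {
  "deltas": [
    {"d":[0.0254,-0.0427,0],"rot":[0,0,0.012]},
    {"d":[0.0508,-0.0853,0],"rot":[0,0,0.024]},
    {"d":[0.0762,-0.128,0],"rot":[0,0,0.036]},
    {"d":[0.1016,-0.1706,0],"rot":[0,0,0.048]},
    {"d":[0.127,-0.2133,0],"rot":[0,0,0.058]}
  ]
}}

```text
clock: 9.78
tcp_pos: [0.4375, -0.2523, 0.1477]
tool_rot: [0.059, -3.138, -0.004]
ft_force: [1.1, -0.6, 0.6]
finger_gap: 0.0599
grasp_force: 0.0
```

Call:
{"fn": "pendant", "kwargs": {
  "deltas": [
    {"d":[0,0,0.03]},
    {"d":[0,0,0.03]},
    {"d":[0,0,0.03]}
  ]
}}

```text
clock: 10.15
tcp_pos: [0.4392, -0.2512, 0.1192]
tool_rot: [0.061, -3.139, -0.002]
ft_force: [0.1, 0.6, 0.6]
finger_gap: 0.0599
grasp_force: 0.0
```

```bash
cat > rel.py <<'E'
from h import *
import sys
# packer pose from wrist cam, and shift to it in tool axes; argv: x y yaw ztarget
a=[float(v) for v in sys.argv[1:]]
c=cam('wrist');s=state()
p,e,_=fit([c],PACK,a[:3],r=.04);T=R.from_rotvec(s['tool_rot']).as_matrix()
y=T[:2,1]; pb=p[:2]-.0011*y
yaw=np.arctan2(-T[1,0],-T[0,0])
print('tcp',s['tcp_pos'].round(4),'fit',p.round(4),round(e,3),'shift',(T.T@(np.array([*pb,a[3]])-s['tcp_pos'])).round(4),'rz',round(-((p[2]-yaw+np.pi/2)%np.pi-np.pi/2),4))
E
python3 rel.py .4394 -.2512 .0386 .0245
```

```text
tcp [ 0.4398 -0.2515  0.12  ] fit [ 0.4395 -0.2506  0.0392] 0.017 shift [ 0.0003 -0.0003  0.0955] rz 0.0001
```

Call:
{"fn": "pendant", "kwargs": {
  "deltas": [
    {"d":[0,0,0.045]},
    {"d":[0,0,0.085]},
    {"d":[0,0,0.0955]},
    {"d":[0,0,0.0955]}
  ]
}}

```text
clock: 10.7
tcp_pos: [0.4401, -0.2519, 0.0249]
tool_rot: [-0.061, 3.141, -0.0]
ft_force: [0.6, -0.3, -0.3]
finger_gap: 0.0599
grasp_force: 0.0
```

Call:
{"fn": "pendant", "kwargs": {
  "deltas": [
    {},
    {},
    {},
    {}
  ],
  "aperture": 0.03,
  "grip_force": 30
}}

```text
clock: 11.2
tcp_pos: [0.4405, -0.2527, 0.0258]
tool_rot: [-0.06, 3.139, -0.002]
ft_force: [0.1, 1.4, 6.2]
finger_gap: 0.0397
grasp_force: 30.0
```

Call:
{"fn": "pendant", "kwargs": {
  "deltas": [
    {"d":[0,0,-0.04]},
    {"d":[0,0,-0.08]}
  ]
}}

```text
clock: 11.45
tcp_pos: [0.4387, -0.2514, 0.1045]
tool_rot: [0.06, -3.139, -0.002]
ft_force: [0.3, 0.6, -1.1]
finger_gap: 0.0393
grasp_force: 30.0
```

Call:
{"fn": "pendant", "kwargs": {
  "deltas": [
    {"d":[-0.0228,0.0442,0],"rot":[0,0,-0.012]},
    {"d":[-0.0456,0.0884,0],"rot":[0,0,-0.024]},
    {"d":[-0.0684,0.1326,0],"rot":[0,0,-0.036]},
    {"d":[-0.0912,0.1768,0],"rot":[0,0,-0.048]},
    {"d":[-0.114,0.221,0],"rot":[0,0,-0.059]}
  ]
}}

```text
clock: 12.08
tcp_pos: [0.5451, -0.0253, 0.1042]
tool_rot: [0.153, -3.137, 0.0]
ft_force: [0.9, -0.2, -0.7]
finger_gap: 0.0397
grasp_force: 30.0
```

Call:
{"fn": "pendant", "kwargs": {
  "deltas": [
    {},
    {},
    {}
  ]
}}

```text
clock: 12.45
tcp_pos: [0.5444, -0.028, 0.1042]
tool_rot: [0.15, -3.137, 0.0]
ft_force: [0.3, -0.0, -0.6]
finger_gap: 0.0394
grasp_force: 30.0
```

```bash
cat > tgt.py <<'E'
from h import *
import sys
# shift in tool axes to put TCP at x y z yaw
a=[float(v) for v in sys.argv[1:]]
cam('wrist');s=state();T=R.from_rotvec(s['tool_rot']).as_matrix();yaw=np.arctan2(-T[1,0],-T[0,0])
print('tcp',s['tcp_pos'].round(4),'F',s['ft_force'].round(1),'gap',round(s['finger_gap'],4),'tilt',T[2,:2].round(4),'shift',(T.T@(np.array(a[:3])-s['tcp_pos'])).round(4),'rz',round(-(a[3]-yaw),4))
E
python3 tgt.py .5463 -.0275 .0695 .098
```

```text
tcp [ 0.5445 -0.028   0.1043] F [ 0.8 -0.9 -1.6] gap 0.0398 tilt [ 0.0006 -0.0001] shift [-0.0019  0.0004  0.0348] rz -0.0028
```

Call:
{"fn": "pendant", "kwargs": {
  "deltas": [
    {"d":[-0.0019,0.0004,0.015],"rot":[0,0,-0.002]},
    {"d":[-0.0019,0.0004,0.03],"rot":[0,0,-0.002]},
    {"d":[-0.0019,0.0004,0.032],"rot":[0,0,-0.002]},
    {"d":[-0.0019,0.0004,0.032],"rot":[0,0,-0.002]}
  ]
}}

```text
clock: 13.0
tcp_pos: [0.5465, -0.0262, 0.0718]
tool_rot: [0.155, -3.136, -0.001]
ft_force: [0.5, -0.1, -0.3]
finger_gap: 0.0395
grasp_force: 30.0
```

```bash
python3 tgt.py .5463 -.0275 .069 .098
```

```text
tcp [ 0.5469 -0.0262  0.0723] F [-0.6 -0.3  0.3] gap 0.0393 tilt [0.0002 0.    ] shift [ 0.0007 -0.0012  0.0033] rz 0.0012
```

Call:
{"fn": "pendant", "kwargs": {
  "deltas": [
    {"d":[0.0005,-0.001,0.002]},
    {"d":[0.0005,-0.001,0.0035]},
    {"d":[0.0005,-0.001,0.0045]},
    {"d":[0.0005,-0.001,0.0045]}
  ]
}}

```text
clock: 13.55
tcp_pos: [0.5469, -0.0274, 0.0698]
tool_rot: [-0.156, 3.137, -0.001]
ft_force: [-2.7, 0.6, 9.2]
finger_gap: 0.0396
grasp_force: 30.0
```

```bash
python3 tgt.py .5463 -.0275 .069 .098
```

```text
tcp [ 0.5469 -0.0274  0.0698] F [-3.1  0.6  7.9] gap 0.0396 tilt [-0.0006 -0.0005] shift [ 0.0006 -0.      0.0008] rz 0.0014
```

Call:
{"fn": "pendant", "kwargs": {
  "deltas": [
    {"d":[0,0,-0.001]},
    {"d":[0,0,-0.001]},
    {"d":[0,0,-0.001]}
  ],
  "aperture": 0.06
}}

```text
clock: 13.98
tcp_pos: [0.5465, -0.0272, 0.0688]
tool_rot: [0.156, -3.138, -0.0]
ft_force: [0.5, -0.6, 0.8]
finger_gap: 0.06
grasp_force: 0.0
```

Call:
{"fn": "pendant", "kwargs": {
  "deltas": [
    {"d":[0,0,-0.04]},
    {"d":[0,0,-0.09]},
    {"d":[0,0,-0.09]},
    {"d":[0,0,-0.09]}
  ]
}}

```text
clock: 14.48
tcp_pos: [0.5461, -0.0272, 0.1584]
tool_rot: [0.156, -3.137, -0.0]
ft_force: [-0.1, 0.1, -0.9]
finger_gap: 0.0602
grasp_force: 0.0
```

```bash
python3 - <<'E'
from h import *
import pickle
jx,jy,a=pickle.load(open('jig.pkl','rb'))
c=cam('wrist');s=state();print(s['tcp_pos'])
save(c,'p1.png',(180,110,380,300),3)
pickle.dump(c,open('p1.pkl','wb'))
E
```

```text
[ 0.54537376 -0.02704833  0.15753213]
```

View pics/p1.png

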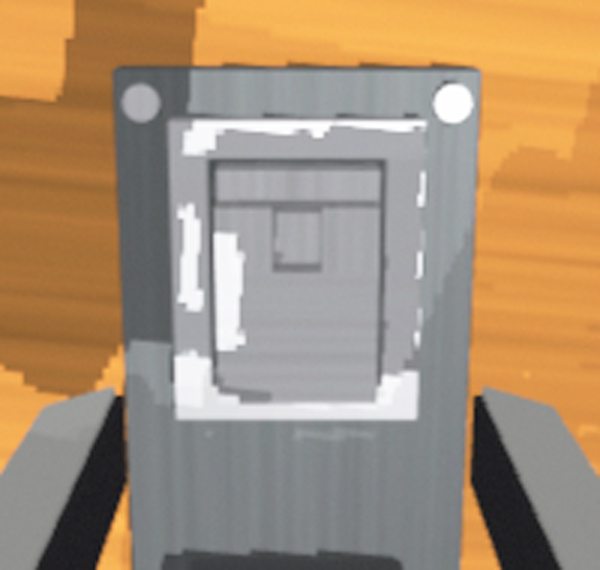

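Packer 1 lies flat and square on the block (crop x 214–381, y 205–402). I'll check its centring numerically and head for packer A.

```bash
python3 - <<'E'
from h import *
import pickle
jx,jy,a=pickle.load(open('jig.pkl','rb'));c=pickle.load(open('p1.pkl','rb'))
J=lambda p:(np.array([[np.cos(a),np.sin(a)],[-np.sin(a),np.cos(a)]])@(p[:2]-[jx,jy])).round(4)
f=lambda u,v,z:J(onz(c,180+u/3-.5,110+v/3-.5,z))
print('pack -x',f(298,205,.054),'+x',f(298,402,.054),'L',f(214,320,.054),'R',f(381,320,.054))
print('frame outer -x',f(298,119,.022),'+x',f(298,418,.022),'in -x',f(298,160,.022),'in L',f(211,300,.022),'in R',f(385,300,.022))
E
python3 tgt.py .5612 -.2404 .13 -.352
```

```text
pack -x [-0.0264  0.0004] +x [0.0238 0.0005] L [ 0.0024 -0.0202] R [0.0023 0.0209]
frame outer -x [-0.0435  0.0004] +x [0.0406 0.0005] in -x [-0.0327  0.0004] in L [ 0.006  -0.0235] in R [0.0059 0.0244]
tcp [ 0.5451 -0.027   0.1571] F [ 0.7  0.8 -0.7] gap 0.0596 tilt [0.0035 0.0011] shift [ 0.005  -0.214   0.0268] rz 0.4512
```

Call:
{"fn": "pendant", "kwargs": {
  "deltas": [
    {"d":[0.001,-0.043,0],"rot":[0,0,0.09]},
    {"d":[0.002,-0.086,0.005],"rot":[0,0,0.18]},
    {"d":[0.003,-0.128,0.01],"rot":[0,0,0.27]},
    {"d":[0.004,-0.171,0.015],"rot":[0,0,0.36]},
    {"d":[0.005,-0.214,0.027],"rot":[0,0,0.45]}
  ]
}}

```text
clock: 15.2
tcp_pos: [0.5621, -0.2417, 0.1302]
tool_rot: [-0.553, -3.091, -0.001]
ft_force: [-0.3, -0.3, 0.7]
finger_gap: 0.0601
grasp_force: 0.0
```

Call:
{"fn": "pendant", "kwargs": {
  "deltas": [
    {"d":[0,0,0.01]},
    {"d":[0,0,0.01]},
    {"d":[0,0,0.01]}
  ]
}}

```text
clock: 15.58
tcp_pos: [0.5624, -0.2392, 0.1214]
tool_rot: [-0.545, -3.093, -0.001]
ft_force: [-0.0, 0.6, 0.5]
finger_gap: 0.06
grasp_force: 0.0
```

```bash
python3 rel.py .5612 -.2393 -.352 .0245
```

```text
tcp [ 0.5628 -0.2394  0.122 ] fit [ 0.5608 -0.239  -0.3546] 0.023 shift [ 0.0019 -0.0014  0.0975] rz 0.0057
```

Call:
{"fn": "pendant", "kwargs": {
  "deltas": [
    {"d":[0.0015,-0.001,0.045],"rot":[0,0,0.004]},
    {"d":[0.0015,-0.001,0.085],"rot":[0,0,0.004]},
    {"d":[0.0015,-0.001,0.0965],"rot":[0,0,0.004]},
    {"d":[0.0015,-0.001,0.0965],"rot":[0,0,0.004]}
  ]
}}

```text
clock: 16.12
tcp_pos: [0.5611, -0.2405, 0.0256]
tool_rot: [-0.553, -3.092, -0.0]
ft_force: [0.0, -0.1, 0.2]
finger_gap: 0.06
grasp_force: 0.0
```

Call:
{"fn": "pendant", "kwargs": {
  "deltas": [
    {},
    {},
    {},
    {}
  ],
  "aperture": 0.03,
  "grip_force": 30
}}

```text
clock: 16.62
tcp_pos: [0.5622, -0.2417, 0.0272]
tool_rot: [0.554, 3.089, -0.001]
ft_force: [-0.9, 0.7, 5.4]
finger_gap: 0.0396
grasp_force: 30.0
```

```bash
python3 tgt.py .5612 -.2393 .0245 -.352
```

```text
tcp [ 0.5622 -0.2417  0.0272] F [-0.2  0.7  6.3] gap 0.039 tilt [-0.0029 -0.0002] shift [0.0018 0.0019 0.0027] rz -0.0028
```

Call:
{"fn": "pendant", "kwargs": {
  "deltas": [
    {"d":[0,0,-0.04]},
    {"d":[0,0,-0.085]},
    {"d":[0,0,-0.085]}
  ]
}}

```text
clock: 17.05
tcp_pos: [0.5638, -0.243, 0.1148]
tool_rot: [0.553, 3.084, -0.005]
ft_force: [0.7, -0.7, -1.8]
finger_gap: 0.0391
grasp_force: 30.0
```

```bash
python3 tgt.py .5465 -.0275 .112 .098
```

```text
tcp [ 0.5619 -0.2419  0.112 ] F [-0.3 -0.3 -2.9] gap 0.0393 tilt [-0.0036 -0.0009] shift [ 0.089   0.1957 -0.0005] rz -0.4528
```

Call:
{"fn": "pendant", "kwargs": {
  "deltas": [
    {"d":[0.018,0.039,0],"rot":[0,0,-0.09]},
    {"d":[0.036,0.078,0],"rot":[0,0,-0.18]},
    {"d":[0.054,0.117,0],"rot":[0,0,-0.27]},
    {"d":[0.072,0.156,0],"rot":[0,0,-0.36]},
    {"d":[0.0895,0.195,0],"rot":[0,0,-0.453]}
  ]
}}

```text
clock: 17.73
tcp_pos: [0.5424, -0.0255, 0.1077]
tool_rot: [0.158, -3.133, -0.002]
ft_force: [1.4, 0.2, -2.3]
finger_gap: 0.0395
grasp_force: 30.0
```

Call:
{"fn": "pendant", "kwargs": {
  "deltas": [
    {},
    {},
    {},
    {}
  ]
}}

```text
clock: 18.23
tcp_pos: [0.5448, -0.0283, 0.1102]
tool_rot: [0.151, -3.138, 0.0]
ft_force: [-0.1, 0.1, -1.1]
finger_gap: 0.0395
grasp_force: 30.0
```

```bash
python3 tgt.py .5465 -.0275 .0835 .098
python3 -c "
from h import *
save(cam('wrist'),'p2.png',(180,110,380,300),3)"
```

```text
tcp [ 0.5448 -0.0281  0.1103] F [ 0.6 -0.7 -0.9] gap 0.0392 tilt [ 0.0001 -0.0001] shift [-0.0017  0.0005  0.0268] rz -0.0014
```

View pics/p2.png

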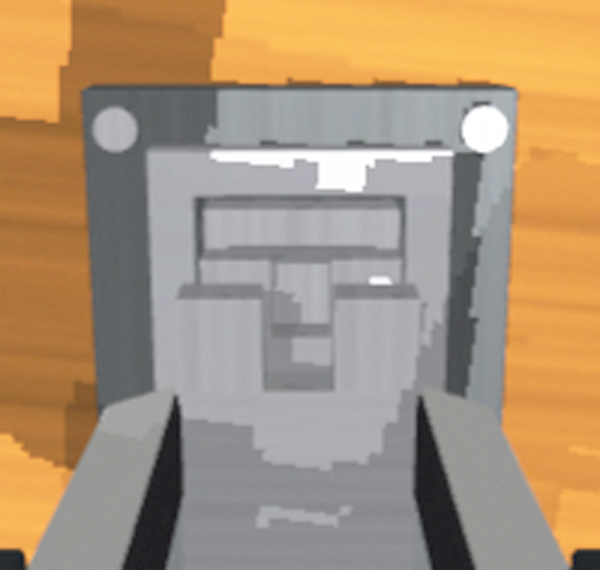

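I've just viewed an 11th picture, one over the limit of 10. I lost count, so I'll view no more and work from numbers only. This one shows the held packer level above packer 1, with its −x edge at crop row ~285–298.

```bash
python3 - <<'E'
from h import *
import pickle
jx,jy,a=pickle.load(open('jig.pkl','rb'));c=cam('wrist');s=state()
J=lambda p:(np.array([[np.cos(a),np.sin(a)],[-np.sin(a),np.cos(a)]])@(np.array(p)[:2]-[jx,jy])).round(4)
f=lambda u,v,z:J(onz(c,180+u/3-.5,110+v/3-.5,z))
zb=s['tcp_pos'][2]-.0265
print('tcp',J(s['tcp_pos']),'held top -x',f(222,298,zb+.01),'bot -x',f(222,285,zb),'L',f(180,298,zb+.01),'R',f(420,298,zb+.01),'p1 top -x',f(222,260,.054),'wall in',f(300,198,.022))
E
```

```text
tcp [-0.0013 -0.0014] held top -x [-0.0285 -0.0126] bot -x [-0.0281 -0.0133] L [-0.0285 -0.0195] R [-0.0285  0.0196] p1 top -x [-0.0254 -0.0153] wall in [-0.0322  0.0002]
```

Call:
{"fn": "pendant", "kwargs": {
  "deltas": [
    {"d":[-0.003,0.0004,0.01],"rot":[0,0,-0.001]},
    {"d":[-0.003,0.0004,0.02],"rot":[0,0,-0.001]},
    {"d":[-0.003,0.0004,0.025],"rot":[0,0,-0.001]},
    {"d":[-0.003,0.0004,0.025],"rot":[0,0,-0.001]}
  ]
}}

```text
clock: 18.88
tcp_pos: [0.547, -0.0263, 0.0845]
tool_rot: [0.156, -3.136, -0.001]
ft_force: [-0.7, -0.2, -1.6]
finger_gap: 0.0392
grasp_force: 30.0
```

```bash
python3 tgt.py .5478 -.0275 .0805 .098
```

```text
tcp [ 0.5474 -0.0264  0.085 ] F [-0.1  0.1 -1.5] gap 0.0395 tilt [0.0008 0.0002] shift [-0.0002 -0.0011  0.0045] rz 0.0013
```

Call:
{"fn": "pendant", "kwargs": {
  "deltas": [
    {"d":[-0.0002,-0.001,0.002]},
    {"d":[-0.0002,-0.001,0.0035]},
    {"d":[-0.0002,-0.001,0.0045]},
    {"d":[-0.0002,-0.001,0.0055]},
    {"d":[-0.0002,-0.001,0.0055]}
  ]
}}

```text
clock: 19.55
tcp_pos: [0.5481, -0.0275, 0.0812]
tool_rot: [-0.156, 3.138, -0.0]
ft_force: [-4.0, 0.5, 6.2]
finger_gap: 0.0395
grasp_force: 30.0
```

```bash
python3 tgt.py .5478 -.0275 .0805 .098
```

```text
tcp [ 0.5481 -0.0275  0.0812] F [-2.7  1.   5.5] gap 0.0397 tilt [-0.0001 -0.0002] shift [0.0003 0.0001 0.0007] rz 0.0013
```

Call:
{"fn": "pendant", "kwargs": {
  "deltas": [
    {"d":[0,0,-0.001]},
    {"d":[0,0,-0.001]},
    {"d":[0,0,-0.001]}
  ],
  "aperture": 0.06
}}

```text
clock: 19.98
tcp_pos: [0.5481, -0.0275, 0.0809]
tool_rot: [-0.156, 3.138, -0.0]
ft_force: [-0.2, -0.4, -0.4]
finger_gap: 0.0596
grasp_force: 0.0
```

Call:
{"fn": "pendant", "kwargs": {
  "deltas": [
    {"d":[0,0,-0.04]},
    {"d":[0,0,-0.09]},
    {"d":[0,0,-0.09]},
    {"d":[0,0,-0.09]},
    {"d":[0,0,-0.09]}
  ]
}}

```text
clock: 20.6
tcp_pos: [0.5466, -0.0272, 0.169]
tool_rot: [0.155, -3.134, -0.001]
ft_force: [0.3, -0.3, 0.5]
finger_gap: 0.06
grasp_force: 0.0
```

```bash
python3 - <<'E'
from h import *
import pickle
jx,jy,a=pickle.load(open('jig.pkl','rb'));c=cam('wrist');s=state();pickle.dump(c,open('p2b.pkl','wb'))
Ja=np.array([[np.cos(a),np.sin(a)],[-np.sin(a),np.cos(a)]]);W=lambda x,y,z:np.array([*(Ja.T@[x,y]+[jx,jy]),z])
g=cv2.GaussianBlur(cv2.cvtColor(c['frame'],cv2.COLOR_RGB2GRAY),(3,3),0).astype(np.float32)
def line(fixed,axis,z,rng):
    # mean grey along edge-parallel strip, gradient vs jig coordinate
    t=np.arange(rng[0],rng[1],.0003);out=[]
    for q in t:
        pts=np.array([proj(c,W(q,f,z) if axis=='x' else W(f,q,z)) for f in fixed],np.float32)
        out.append(cv2.remap(g,pts[:,0].reshape(1,-1),pts[:,1].reshape(1,-1),cv2.INTER_LINEAR).mean())
    d=np.diff(out);k=[i for i in range(1,len(d)-1) if abs(d[i])>2 and abs(d[i])>=abs(d[i-1]) and abs(d[i])>abs(d[i+1])]
    return [(round(float(t[i])*1e3,1),round(float(d[i]),1)) for i in k]
L=np.linspace
print('tcp',s['tcp_pos'])
for y in (L(-.018,-.009,10),L(.009,.018,10)): print('-x edge',line(y,'x',.064,(-.036,-.018)))
print('+x edge',line(L(-.015,.015,20),'x',.064,(.015,.035)))
for x in (L(-.02,-.005,10),L(.005,.02,10)): print('y edges',line(x,'y',.064,(-.028,-.012)),line(x,'y',.064,(.012,.028)))
E
```

```text
tcp [ 0.54670548 -0.02721486  0.16901091]
-x edge [(-35.7, 8.7), (-29.4, -6.8), (-28.5, -6.5), (-26.4, -2.2), (-24.9, 7.4), (-18.9, 3.1)]
-x edge [(-35.7, 8.6), (-29.4, -7.1), (-28.5, -6.4), (-26.4, -2.4), (-25.2, 7.2)]
+x edge [(23.1, 2.1), (24.0, 4.3), (25.8, -9.8), (26.7, -5.3)]
y edges [(-25.6, -11.5), (-24.7, -9.6), (-20.2, 11.6), (-16.6, 2.1), (-15.4, -5.5), (-14.5, -9.1), (-13.6, -7.6)] [(19.8, -6.5), (21.6, 4.9), (26.7, 12.1)]
y edges [(-21.1, -6.6), (-15.7, -2.7), (-14.8, -4.8), (-13.9, -3.6)] [(21.3, 5.3), (26.1, 6.5)]
```

Packer 2 is centred (edges at ±25 and ±20 mm). Now to the handle.

Call:
{"fn": "pendant", "kwargs": {
  "deltas": [
    {"d":[0,0,-0.05]},
    {"d":[0,0,-0.1]},
    {"d":[0,0,-0.15]},
    {"d":[-0.05,0,-0.155]},
    {"d":[-0.1,0,-0.155]}
  ]
}}

```text
clock: 21.28
tcp_pos: [0.6489, -0.0176, 0.3269]
tool_rot: [-0.155, 3.136, -0.001]
ft_force: [0.7, -0.4, -0.4]
finger_gap: 0.0601
grasp_force: 0.0
```

Call:
{"fn": "pendant", "kwargs": {
  "deltas": [
    {"d":[-0.0395,0,0]},
    {"d":[-0.0395,0,0]},
    {"d":[-0.0395,0,0]},
    {"d":[-0.0395,0,0]}
  ]
}}

```text
clock: 21.78
tcp_pos: [0.6859, -0.0137, 0.3263]
tool_rot: [0.155, -3.137, 0.0]
ft_force: [-0.4, -0.9, 0.6]
finger_gap: 0.0602
grasp_force: 0.0
```

```bash
python3 - <<'E'
from h import *
import pickle
c=cam('wrist');sd=cam('side');tp=cam('top')
def dark(c,p,r):
    u,v=proj(c,p).astype(int);u0,v0=max(0,u-r),max(0,v-r);g=c['frame'][v0:v+r,u0:u+r].max(2)
    m=(g<45).astype(np.uint8);n,l,st,ce=cv2.connectedComponentsWithStats(m);print((u,v),[(st[i].tolist(),(ce[i]+[u0,v0]).round(1).tolist()) for i in range(1,n) if st[i,4]>15])
P=[.6856,-.0138,.2495];dark(sd,P,15);dark(c,P,60)
E
python3 tgt.py .6856 -.0138 .2525 .098
```

```text
(np.int64(353), np.int64(143)) [([11, 11, 10, 11, 50], [353.3, 144.3])]
(np.int64(276), np.int64(223)) [([39, 47, 48, 29, 995], [284.8, 223.3]), ([0, 79, 6, 41, 172], [218.0, 261.5])]
tcp [ 0.6863 -0.0138  0.3269] F [-0.7 -0.6 -0.4] gap 0.06 tilt [-0.001  -0.0003] shift [0.0008 0.0001 0.0744] rz 0.001
```

Call:
{"fn": "pendant", "kwargs": {
  "deltas": [
    {"d":[0.0005,0,0.03]},
    {"d":[0.0005,0,0.055]},
    {"d":[0.0005,0,0.074]},
    {"d":[0.0005,0,0.074]}
  ]
}}

```text
clock: 22.48
tcp_pos: [0.6851, -0.0136, 0.2499]
tool_rot: [0.155, -3.134, -0.001]
ft_force: [0.3, -1.3, 0.5]
finger_gap: 0.0599
grasp_force: 0.0
```

Call:
{"fn": "pendant", "kwargs": {
  "deltas": [
    {},
    {},
    {},
    {},
    {}
  ],
  "aperture": 0.02,
  "grip_force": 30
}}

```text
clock: 23.1
tcp_pos: [0.6869, -0.0139, 0.253]
tool_rot: [-0.156, 3.136, -0.001]
ft_force: [-0.0, -0.6, 2.8]
finger_gap: 0.0318
grasp_force: 30.0
```

```bash
python3 tgt.py .6856 -.0138 .2525 .098
```

```text
tcp [ 0.6868 -0.0139  0.253 ] F [-0.1 -0.8  3.3] gap 0.032 tilt [-0.0018 -0.0006] shift [0.0012 0.0002 0.0005] rz 0.0012
```

Call:
{"fn": "pendant", "kwargs": {
  "deltas": [
    {"d":[0.0338,0,-0.0027]},
    {"d":[0.0675,0,0.0014]},
    {"d":[0.0997,0,0.0121]},
    {"d":[0.1292,0,0.029]},
    {"d":[0.1547,0,0.0514]}
  ],
  "grip_force": 30
}}

```text
clock: 23.78
tcp_pos: [0.5325, -0.029, 0.203]
tool_rot: [-0.156, 3.134, -0.001]
ft_force: [0.2, -0.5, 5.8]
finger_gap: 0.0318
grasp_force: 30.0
```

```bash
python3 tgt.py .6856 -.0138 .2525 .098
```

```text
tcp [ 0.5275 -0.0295  0.1981] F [-4.4 -3.6  3.6] gap 0.0318 tilt [ 0.0056 -0.0009] shift [-1.586e-01 -1.000e-04 -5.530e-02] rz 0.0013
```

Call:
{"fn": "pendant", "kwargs": {
  "deltas": [
    {"d":[0.0205,0,0.027]},
    {"d":[0.0322,0,0.0497]},
    {"d":[0.0403,0,0.0738]},
    {"d":[0.0437,0,0.0905]},
    {"d":[0.0437,0,0.0905]}
  ],
  "grip_force": 40
}}

```text
clock: 24.45
tcp_pos: [0.4865, -0.0335, 0.1088]
tool_rot: [0.156, -3.132, -0.0]
ft_force: [-6.7, -2.7, 4.4]
finger_gap: 0.0319
grasp_force: 40.0
```

```bash
python3 tgt.py .487 -.033 .095 .098
```

```text
tcp [ 0.4866 -0.0335  0.1093] F [-6.2 -2.   2.9] gap 0.0315 tilt [0.0061 0.0006] shift [-0.0005  0.0005  0.0143] rz 0.0014
```

Call:
{"fn": "pendant", "kwargs": {
  "deltas": [
    {"d":[0.0005,0,0.005]},
    {"d":[0.001,0,0.009]},
    {"d":[0.0013,0,0.012]},
    {"d":[0.0013,0,0.014]},
    {"d":[0.0013,0,0.014]}
  ],
  "grip_force": 50
}}

```text
clock: 25.12
tcp_pos: [0.4852, -0.0336, 0.0959]
tool_rot: [0.156, -3.131, -0.0]
ft_force: [-8.6, -1.2, 4.6]
finger_gap: 0.0313
grasp_force: 50.0
```

```bash
python3 tgt.py .487 -.033 .095 .098
```

```text
tcp [ 0.4851 -0.0336  0.0959] F [-9.4 -1.4  5.2] gap 0.0316 tilt [0.0065 0.0004] shift [-0.0019  0.0004  0.0009] rz 0.0017
```

Call:
{"fn": "pendant", "kwargs": {
  "deltas": [
    {"d":[0.001,0,0.001]},
    {"d":[0.001,0,0.002]},
    {"d":[0.001,0,0.003]},
    {"d":[0.001,0,0.003]}
  ],
  "grip_force": 60
}}

```text
clock: 25.68
tcp_pos: [0.4849, -0.0336, 0.0934]
tool_rot: [0.156, -3.133, -0.0]
ft_force: [-7.8, -1.6, 5.5]
finger_gap: 0.0313
grasp_force: 60.0
```

```bash
python3 tgt.py .487 -.033 .095 .098
```

```text
tcp [ 0.4849 -0.0337  0.0934] F [-7.  -2.4  6. ] gap 0.0315 tilt [0.0047 0.0004] shift [-0.0021  0.0004 -0.0016] rz 0.0015
```

Call:
{"fn": "pendant", "kwargs": {
  "deltas": [
    {"d":[0.0005,0,0.001]},
    {"d":[0.001,0,0.002]},
    {"d":[0.001,0,0.003]},
    {"d":[0.001,0,0.003]}
  ],
  "grip_force": 60
}}

```text
clock: 26.22
tcp_pos: [0.4847, -0.0337, 0.0906]
tool_rot: [0.156, -3.135, -0.0]
ft_force: [-6.1, -0.1, 5.8]
finger_gap: 0.0311
grasp_force: 60.0
```

```bash
python3 tgt.py .487 -.033 .095 .098
```

```text
tcp [ 0.4847 -0.0337  0.0907] F [-7.  -1.7  5.6] gap 0.0319 tilt [0.0029 0.0003] shift [-0.0023  0.0004 -0.0044] rz 0.0014
```

Call:
{"fn": "pendant", "kwargs": {
  "deltas": [
    {"d":[0.0005,0,0.001]},
    {"d":[0.001,0,0.002]},
    {"d":[0.001,0,0.003]},
    {"d":[0.001,0,0.003]}
  ],
  "grip_force": 60
}}

```text
clock: 26.78
tcp_pos: [0.4845, -0.0337, 0.088]
tool_rot: [0.156, -3.137, -0.0]
ft_force: [-5.5, -1.3, 5.5]
finger_gap: 0.0317
grasp_force: 60.0
```

```bash
python3 tgt.py .487 -.033 .095 .098
```

```text
tcp [ 0.4845 -0.0337  0.0879] F [-6.2 -0.2  5.7] gap 0.0312 tilt [0.0011 0.0003] shift [-0.0026  0.0004 -0.0071] rz 0.0013
```

Call:
{"fn": "pendant", "kwargs": {
  "deltas": [
    {"d":[0.0005,0,0.001]},
    {"d":[0.001,0,0.002]},
    {"d":[0.001,0,0.002]},
    {"d":[0.001,0,0.002]}
  ],
  "grip_force": 60
}}

```text
clock: 27.32
tcp_pos: [0.4844, -0.0337, 0.0863]
tool_rot: [-0.156, 3.137, 0.0]
ft_force: [-4.8, 0.2, 5.4]
finger_gap: 0.0316
grasp_force: 60.0
```

```bash
python3 tgt.py .487 -.033 .095 .098
python3 - <<'E'
from h import *
import pickle
jx,jy,a=pickle.load(open('jig.pkl','rb'));c=cam('side');pickle.dump(c,open('sideend.pkl','wb'))
Ja=np.array([[np.cos(a),np.sin(a)],[-np.sin(a),np.cos(a)]]);W=lambda x,y,z:np.array([*(Ja.T@[x,y]+[jx,jy]),z])
for n,p in [('block top -y edge',(0,-.017,.044)),('p2 top -y edge',(0,-.02,.064)),('p2 centre top',(0,0,.064)),('ball c',(0,0,.073)),('bar top',(0.03,-.008,.094)),('bar bottom',(.03,-.008,.082)),('hinge',(.11,-.01,.084))]: print(n,proj(c,W(*p)).round(1))
u=int(proj(c,W(.03,0,.08))[0]);g=cv2.cvtColor(c['frame'],cv2.COLOR_RGB2GRAY)
for uu in range(u-26,u+10,3): print(uu,g[196:250,uu].tolist())
E
```

```text
tcp [ 0.4844 -0.0337  0.0863] F [-4.7  0.   5.4] gap 0.0316 tilt [-0.001   0.0002] shift [-0.0027  0.0005 -0.0087] rz 0.0012
block top -y edge [288.6 230.2]
p2 top -y edge [288.9 224.2]
p2 centre top [287.5 219. ]
ball c [287.5 215.9]
bar top [301.1 209.4]
bar bottom [301.  213.6]
hinge [335.  210.3]
274 [132, 151, 151, 151, 144, 135, 141, 149, 150, 152, 151, 153, 158, 170, 192, 188, 152, 127, 125, 132, 139, 141, 141, 141, 144, 146, 147, 141, 138, 141, 170, 194, 201, 185, 171, 166, 158, 148, 141, 139, 124, 114, 112, 110, 116, 142, 184, 183, 148, 127, 121, 108, 84, 72]
277 [136, 152, 152, 141, 108, 92, 110, 134, 145, 147, 150, 169, 193, 202, 200, 177, 144, 127, 129, 156, 186, 195, 181, 154, 131, 122, 121, 121, 122, 131, 146, 150, 153, 141, 133, 131, 138, 166, 180, 150, 123, 118, 121, 123, 121, 135, 177, 189, 154, 126, 119, 101, 82, 72]
280 [144, 153, 152, 151, 152, 152, 154, 153, 154, 151, 155, 172, 195, 202, 195, 167, 135, 123, 128, 157, 188, 
[... 1924 characters left out ...]
44, 144, 144, 144, 153, 173, 189, 195, 197, 200, 201, 199, 199, 196, 176, 137, 119, 124, 128, 153, 205, 220, 198, 155, 130, 120, 104, 109, 116, 114, 102]
304 [167, 166, 167, 165, 167, 167, 166, 168, 167, 171, 187, 197, 199, 193, 157, 127, 124, 126, 135, 144, 148, 145, 145, 145, 146, 143, 132, 118, 110, 109, 113, 117, 125, 140, 151, 165, 175, 169, 141, 119, 120, 152, 203, 222, 220, 185, 143, 125, 114, 110, 121, 128, 125, 99]
307 [168, 170, 168, 170, 168, 169, 169, 169, 169, 173, 189, 198, 201, 195, 157, 127, 122, 127, 136, 144, 148, 148, 148, 149, 148, 148, 133, 117, 110, 111, 109, 111, 109, 109, 108, 108, 109, 112, 112, 112, 109, 98, 117, 141, 152, 132, 121, 120, 118, 124, 126, 130, 123, 96]
```

Call:
{"fn": "pendant", "kwargs": {
  "deltas": [
    {"d":[0.0005,0,0.001]},
    {"d":[0.0005,0,0.002]},
    {"d":[0.0005,0,0.003]},
    {"d":[0.0005,0,0.003]}
  ],
  "grip_force": 60
}}

```text
clock: 27.92
tcp_pos: [0.4842, -0.0338, 0.0838]
tool_rot: [-0.156, 3.136, 0.0]
ft_force: [-4.7, 1.0, 9.1]
finger_gap: 0.0315
grasp_force: 60.0
```

```bash
python3 tgt.py .487 -.033 .095 .098
```

```text
tcp [ 0.4842 -0.0338  0.0838] F [-4.3  1.3  9.4] gap 0.0317 tilt [-0.0015  0.0002] shift [-0.0029  0.0005 -0.0112] rz 0.0012
```

Call:
{"fn": "pendant", "kwargs": {
  "deltas": [
    {"d":[0,0,0.001]},
    {"d":[0,0,0.002]},
    {"d":[0,0,0.003]},
    {"d":[0,0,0.003]}
  ],
  "grip_force": 60
}}

```text
clock: 28.48
tcp_pos: [0.4842, -0.0338, 0.083]
tool_rot: [-0.156, 3.137, 0.0]
ft_force: [-11.7, 1.1, 23.2]
finger_gap: 0.0317
grasp_force: 60.0
```

```bash
python3 tgt.py .487 -.033 .095 .098
```

```text
tcp [ 0.4842 -0.0337  0.083 ] F [-11.5   1.8  23.9] gap 0.0315 tilt [-0.0008  0.0002] shift [-0.0029  0.0005 -0.012 ] rz 0.0015
```

```bash
python3 - <<'E'
from h import *
import pickle
jx,jy,a=pickle.load(open('jig.pkl','rb'));c=cam('side')
Ja=np.array([[np.cos(a),np.sin(a)],[-np.sin(a),np.cos(a)]])
n=np.array([-np.sin(a),np.cos(a),0])
g=cv2.cvtColor(c['frame'],cv2.COLOR_RGB2GRAY).astype(float)
P=[]
def hit(u,v,y):
    o,d=ray(c,u,v);t=(y-(o-[jx,jy,0])@n)/(d@n);w=o+t*d;q=Ja@(w[:2]-[jx,jy]);return q[0],w[2]
for u in range(276,322):
    col=g[200:224,u];d=np.diff(col);i=np.argmin(d[5:14])+5
    w=-d[i-1:i+2].clip(max=0);v=200+(np.arange(i-1,i+2)*w).sum()/w.sum()+.5
    if -d[i]<15: continue
    P.append(hit(u,v,-.008))
P=np.array(P);k=np.polyfit(P[:,0],P[:,1],1);r=P[:,1]-np.polyval(k,P[:,0]);m=abs(r)<.002;k=np.polyfit(P[m,0],P[m,1],1)
print('bar top edge: slope (jig x)',k[0],'z at x=0',k[1],'z at hinge',np.polyval(k,.11),m.sum(),len(P))
for u in (286,289,292): print(u,g[212:246,u].astype(int).tolist())
w=cam('wrist');pickle.dump((c,w),open('end.pkl','wb'))
E
```

```text
bar top edge: slope (jig x) -0.043431815647022566 z at x=0 0.09142898873646092 z at hinge 0.08665148901528844 46 46
286 [155, 127, 122, 117, 93, 75, 70, 73, 85, 108, 133, 176, 190, 163, 133, 122, 123, 122, 122, 122, 122, 123, 124, 123, 124, 122, 125, 124, 118, 136, 172, 161, 134, 120]
289 [150, 125, 120, 109, 85, 75, 78, 83, 98, 113, 134, 182, 190, 154, 127, 122, 121, 123, 122, 122, 125, 124, 124, 123, 120, 119, 122, 122, 120, 135, 166, 148, 128, 118]
292 [137, 123, 128, 154, 183, 191, 174, 139, 120, 115, 135, 178, 178, 146, 126, 123, 124, 123, 124, 123, 123, 122, 122, 121, 117, 119, 122, 121, 127, 151, 157, 138, 125, 115]
```

The bar rises 0.043 rad towards its tip, so it is resting on the packers and not on its stop. Now a hold-stability check.

Call:
{"fn": "pendant", "kwargs": {
  "deltas": [
    {},
    {},
    {},
    {},
    {}
  ],
  "grip_force": 60
}}

```text
clock: 29.25
tcp_pos: [0.4842, -0.0338, 0.083]
tool_rot: [-0.156, 3.137, 0.0]
ft_force: [-10.8, 1.6, 23.6]
finger_gap: 0.0313
grasp_force: 60.0
```

Call:
{"fn": "pendant", "kwargs": {
  "deltas": [
    {},
    {},
    {},
    {},
    {}
  ],
  "grip_force": 60
}}

```text
clock: 29.88
tcp_pos: [0.4843, -0.0338, 0.083]
tool_rot: [-0.156, 3.137, 0.0]
ft_force: [-10.1, 1.7, 23.6]
finger_gap: 0.0317
grasp_force: 60.0
```

Steady at about 24 N on the grip, so I'm handing in.

```bash
python3 -c "
from station import order
print(order.hand_in())"
```

```text
the job is handed in; nothing more can be done
None
```

I handed the job in at about 30 s (verdict not shown): block seated, two packers centred on it, and the hold-down arm still gripped and pressed at about 24 N, measured at roughly 0.04 rad and so resting on the packers; I viewed 11 pictures, one over the limit of 10.

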